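# Clear the drilling block and stack the plates for match drilling

## Task

Get the plates ready to be drilled together: with the scraper block, sweep the four loose steel slugs off the wooden backing block into the catch tray at its end (do not touch them with the fingers or the plates), and stand the scraper upright on the bench again. Then stack the plain plate of the block's size on the block, and the template with the four holes on top of it, the whole pile lying flat and square with its edges flush with the block's. Leave the other things on the bench as they stand: the two smaller aluminium pieces do not belong in the pile.

Things in the scene. Friction and masses are not known exactly. Their poses are not given: they have to be found in the camera images.
- station: fixed drilling station. Origin on the bench under the centre of its wooden backing block, 90 (x) x 60 (y) x 30 mm high. At the block's +x end an open dark steel catch tray, x = 45 to 130 mm, 90 mm wide (y), floor 6 mm thick, 3 mm walls 18 mm high on the three outer sides. At the other end a foot 10 mm high reaches to x = -65 mm
- block_top (a point): centre of the backing block's top face, 30 mm above the bench; axes as the station's
- blank: plain aluminium plate, 90 x 60 x 15 mm (x, y, z), square-edged, lying flat; origin at the centre of its underside
- odd_plate: bystander: smaller plain aluminium plate, 76 x 46 x 15 mm, not part of the pile; origin at the centre of its underside
- template: aluminium drilling template: a plate with four 12 mm through holes near its corners (at x = +-30, y = +-17 mm), 90 x 60 x 15 mm (x, y, z), square-edged, lying flat; origin at the centre of its underside
- scraper: wooden scraper block, standing upright: a dark foot 24 (x) x 84 (y) x 18 mm high, and on it a light grip 20 (x) x 50 (y) mm, from 18 to 48 mm above the underside; origin at the centre of the underside. It pushes with its wide x faces
- spool: bystander: solder spool, 32 mm diameter, 40 mm tall, standing beside a plate; origin at the centre of its underside
- flux: bystander: small jar, 32 mm diameter, 45 mm tall, standing beside a plate; origin at the centre of its underside
- aerosol: bystander: can, 50 mm diameter, 150 mm tall; origin at the centre of its underside
- glue: bystander: white bottle, 50 mm diameter, 140 mm tall; origin at the centre of its underside
- tape: bystander: roll of tape lying flat, 72 mm diameter, 20 mm tall; origin at the centre of its underside
- offcut: bystander: small aluminium offcut 50 x 35 x 12 mm, not part of the pile; origin at the centre of its underside
- slug1: loose square steel punch slug (a chip), 14 x 14 x 7 mm, on top of the backing block at first; origin at the centre of its underside
- slug2: loose square steel punch slug (a chip), 14 x 14 x 7 mm, on top of the backing block at first; origin at the centre of its underside
- slug3: loose square steel punch slug (a chip), 14 x 14 x 7 mm, on top of the backing block at first; origin at the centre of its underside
- slug4: loose square steel punch slug (a chip), 14 x 14 x 7 mm, on top of the backing block at first; origin at the centre of its underside
Mind the look-alikes: they are no part of the job. Leave any orange or yellow look-alike of the template alone. What is shaped like the station but purple is not meant.

How it is judged:
By the outcome, as a careful person would: the job done as asked, in the order asked, and still so for the second after the job is handed in, with the robot touching nothing.
It also fails if it takes over 72 s, if anything falls off the work surface, if the arm or the gripper's body presses on something with over 40 N, if the wrist force passes 120 N, or if a joint passes its speed limit or range.

## Robot

A 6-joint arm with a two-finger parallel gripper is mounted at the origin on the work surface. World frame = base frame: x ahead of the robot, y to its left, z up, the work surface at z = 0. Lengths are in mm, angles in rad, forces in N, time in s.
With the tool pointing down it reaches from about 350 to 975 mm from the base axis. Payload 7.1 kg.
Tool frame: the origin (TCP) lies midway between the tips of the shut fingers; the grasp point (between the pads) lies 19 mm behind it; z points along the fingers, y is the line along which they close (so a half turn about z gives the same grasp; the last joint's range is limited). The gripper opens to 88 mm and grips with 3 to 60 N. Pads are 20 mm wide; open, the fingers measure 115 mm over their backs; the gripper's body (75 mm by 178 mm) begins 61 mm behind the grasp point.
Start: joints at [1.112, 0.423, 1.63, -0, 1.089, -0.019], TCP at [266.067, 565.52, 222.675] pointing down, gripper open.
Joint ranges: [-3, 3], [-0.9, 2.11], [0.09, 2.58], [-1.31, 4.45], [0.11, 2.69], [-2.54, 2.54]. Speed limits (rad/s): [2.39, 2.39, 3.01, 3.14, 3.14, 3.14].

## Interface

Orientations are given as a rotation vector (axis times angle).
In Python, from workcell import ctrl gives the robot as it stands.
- The arm moves only by the shell command python3 -m inch 'ROWS' [OPENING]. ROWS is JSON, a list of rows, each an object with "xyz": the shift along the tool's x, y, z in mm, a list of three; "rot": the turn, a rotation vector about the tool's x, y, z in rad, a list of three. In form: [{"xyz": [dx, dy, dz], "rot": [ax, ay, az]}, ...]. A call has 1 to 12 rows; each row is the pose to reach, as a shift and turn from the pose commanded when the call began, along the tool's axes at that moment; what a row does not reach only later rows make up. A row lasts 1/12 s, in which the tool goes at most 41.7 mm and 7.16 degrees, less where a joint would pass 70% of its speed; a pose out of reach is approached as far as the arm can. A call with a gripper value outside its range is refused whole. OPENING is the closure in counts, from 0 (fully open) to 255 (shut), set as the call begins (- or left out, the last holds). The fingers move at their own pace and stop on an object; the grip force is fixed at half the most. Time passes only in rows, so rows that repeat a pose let the fingers close. It gives the time, the measured TCP pose, the force, the opening and the grip force at its end, in the units of the state.
- ctrl.get_obs(): the state, without advancing time (a new reading comes with each control period).
- ctrl.get_image(name): name is "scene" or "side" or "wrist"; returns the picture (384x512x3 uint8, red, green, blue); there is no depth.
- ctrl.camera_model(name): a dict with "fx", "fy", "cx", "cy" (pixels), "position" and "attitude" of the camera in the world. Camera axes: x right, y up, looking along -z (the intrinsics and any distortion apply to the point x, -y, -z); pixel columns grow to the right and rows downward; lengths in mm; the calibration is good to about 2 mm. The wrist camera is an equidistant fisheye: a pixel r from the principal point sees the ray r / f radians off the axis. A picture is of the moment at which its call begins: read the wrist's pose just before it. camera_model takes no time and is no camera call; for the wrist camera it gives the pose at the moment of the call.
- ctrl.close_job(): hands the job in; it is judged then, once.
The state is a dict: "t": time; "qpos": joint angles; "qvel": joint speeds; "joint_torque": joint torques, N m; "ee_pos": TCP position; "orientation": TCP orientation; "ft_force": force on the tool from outside, world axes, zero at the start; "moment": the same for the moment, N m; "width": finger opening in mm; "grasp_force": force on a finger pad.
Only numpy, scipy, OpenCV 4.12 (cv2) and the standard library are available. Lean on these libraries where they do the work, as an engineer would, in place of code of your own. Each camera call takes 0.05 s, during which the arm holds its last target. There are 200 camera calls.

## Working session

There is one attempt and no reset: what is moved stays moved. The work goes in short steps, Python scripts to look and compute and a shell command to move; the robot and the scene stay as the last step left them, time stands still between calls to the robot, and variables do not carry over. Pictures are saved under pics/ and viewed, at most 10 in all, crops included, and the job is handed in when it is done.

```bash
mkdir -p pics; ls; cat > h.py <<'E'
import numpy as np, cv2
from scipy.spatial.transform import Rotation as R
from workcell import ctrl
def snap(n,f):
    m=ctrl.camera_model(n); im=ctrl.get_image(n)[:,:,::-1].copy(); cv2.imwrite('pics/'+f+'.png',im); return m,im
E
python3 - <<'E'
from h import *
a=[]
for n in ('scene','side','wrist'):
    m,im=snap(n,n+'0'); a.append(im); print(n,m)
print(ctrl.get_obs())
cv2.imwrite('pics/all0.png',np.hstack(a[:2])) 
E
```

```text
pics
scene {'fx': 435.7385697381458, 'fy': 435.7385697381458, 'cx': 255.83450417015288, 'cy': 200.69569624097346, 'position': array([ 818.52281241, -470.69341366, 1169.68781553]), 'attitude': array([0.52327376, 0.19136764, 0.67465854])}
side {'fx': 491.7419331214933, 'fy': 491.7419331214933, 'cx': 254.17643678437324, 'cy': 191.0262511121381, 'position': array([-222.44202978,  969.34877109,  732.58001136]), 'attitude': array([ 0.4034207 , -1.27992123, -2.28782898])}
wrist {'fx': 297.3186396354542, 'fy': 297.3186396354542, 'cx': 256.35215256865985, 'cy': 186.65793681428093, 'position': array([204.76053134, 594.55497145, 383.68296967]), 'attitude': array([-0.21973816, -0.13797524,  1.12579241])}
{'t': 0.15, 'qpos': array([ 1.11200410e+00,  4.23701220e-01,  1.63048807e+00, -2.92723887e-05,
        1.08858685e+00, -1.90038170e-02]), 'qvel': array([-0.00069014, -0.00223625, -0.00110053,  0.00054196, -0.00046981,
       -0.00133297]), 'joint_torque': array([-6.45810796e-04, -5.44980562e+01, -2.73919952e+01,  6.43819431e-02,
        2.04938144e-02, -1.70547378e-05]), 'ee_pos': array([265.89210646, 565.15492476, 222.06819961]), 'orientation': array([-6.85187686e-01, -3.06570019e+00,  1.81570899e-03]), 'ft_force': array([0.36185468, 0.3391589 , 0.06190182]), 'moment': array([ 0.0429816 , -0.03580497,  0.0088118 ]), 'grasp_force': 0.0, 'width': 87.86684943460634}
```

View pics/scene0.png

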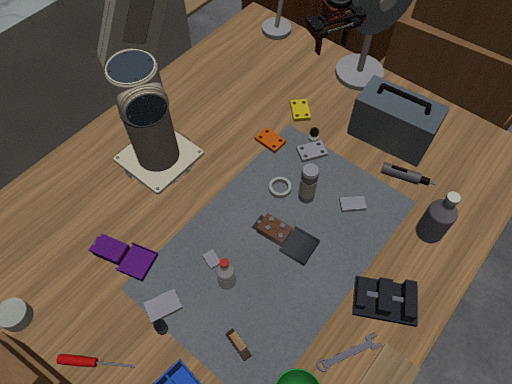

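View pics/side0.png

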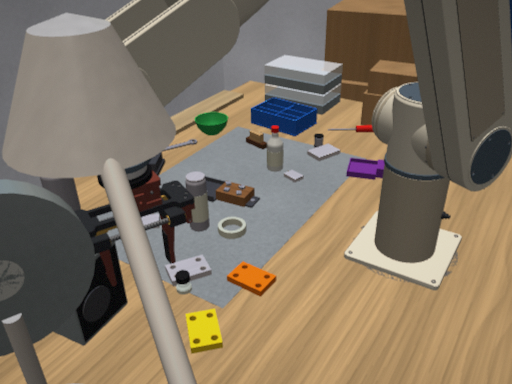

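Scene shows: station with slugs (274,229) and tray (300,245); plain grey plates at (163,305), (353,204), (211,259); holed plates at (312,150) grey, (270,139) orange, (300,109) yellow; scraper (238,344); purple station lookalike (123,256). Candidates for blank: (163,305), the largest, spool beside it; template: the grey one (312,150). I'll measure their sizes and confirm in one crop.

```bash
cat >> h.py <<'E'
def ray(m,uv):
    uv=np.atleast_2d(uv).astype(float); d=np.c_[(uv[:,0]-m['cx'])/m['fx'],(uv[:,1]-m['cy'])/m['fy']]
    return d
def cast(m,uv,z,fish=False):
    d=ray(m,uv)
    if fish:
        r=np.linalg.norm(d,axis=1,keepdims=True)+1e-12; v=np.c_[d/r*np.sin(r),np.cos(r)]
    else: v=np.c_[d,np.ones(len(d))]
    v=v*[1,-1,-1]
    w=R.from_rotvec(m['attitude']).apply(v); p=m['position']
    return p+w*((z-p[2])/w[:,2:])
def rect(m,mask,z,fish=False):
    c=max(cv2.findContours(mask.astype(np.uint8),cv2.RETR_EXTERNAL,cv2.CHAIN_APPROX_NONE)[0],key=cv2.contourArea)[:,0]
    w=cast(m,c,z,fish)[:,:2]
    (x,y),(a,b),t=cv2.minAreaRect(w.astype(np.float32))
    if a<b: a,b,t=b,a,t+90
    return np.round([x,y,a,b,(t+90)%180-90],1)
E
python3 - <<'E'
from h import *
im=cv2.imread('pics/scene0.png'); m=ctrl.camera_model('scene')
hsv=cv2.cvtColor(im,cv2.COLOR_BGR2HSV)
for n,u,v,z in (('blank?',163,305,15),('odd?',353,204,15),('tmpl?',307,152,15),('offcut?',211,259,12),('tray',300,245,12),('scrfoot',235,345,18),('blk',266,228,30)):
    mk=np.zeros((386,514),np.uint8)
    cv2.floodFill(im.copy(),mk,(u,v),(0,0,0),(14,)*3,(14,)*3,4|(255<<8)|cv2.FLOODFILL_MASK_ONLY|cv2.FLOODFILL_FIXED_RANGE)
    print(n,im[v,u],(mk>0).sum(),rect(m,mk[1:-1,1:-1]>0,z))
cr=lambda u,v:cv2.resize(im[v-33:v+33,u-44:u+44],(400,300),interpolation=cv2.INTER_CUBIC)
cv2.imwrite('pics/crop1.png',np.vstack([np.hstack([cr(163,310),cr(310,145)]),np.hstack([cr(288,238),cr(238,344)])]))
E
```

```text
blank? [136 129 133] 2473 [ 382.4 -347.3   89.1   59.1   67.8]
odd? [140 131 133] 2086 [602.  254.4  75.1  44.4  44.7]
tmpl? [146 134 137] 2092 [382.8 341.5  89.1  57.2  57.6]
offcut? [138 130 132] 1972 [ 390.8 -161.7   47.9   33.5  -16.9]
tray [68 59 59] 2487 [558.2  34.8  91.1  84.6 -84.4]
scrfoot [40 47 60] 1902 [ 620.3 -299.    64.3   22.5  -12.2]
blk [119 102  96] 1809 [456.2  13.2  11.9  10.   39.6]
```

View pics/crop1.png

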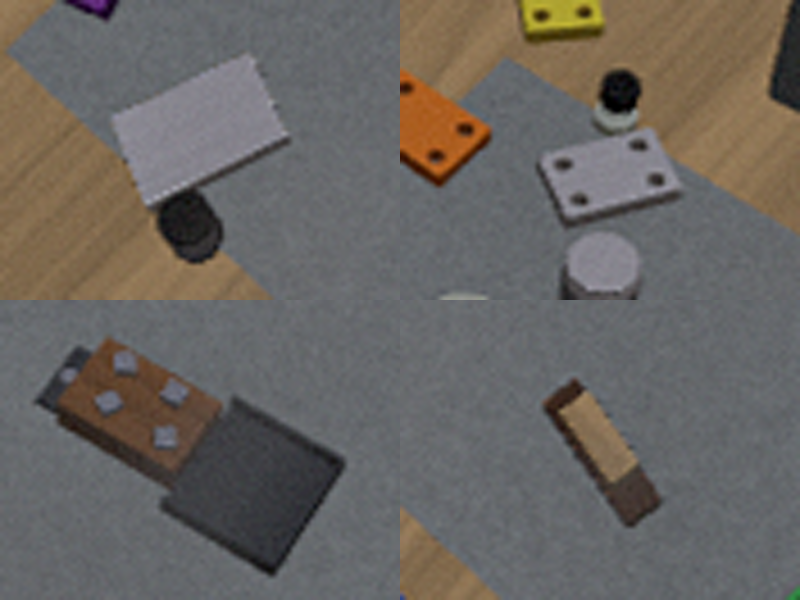

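Confirmed: blank = 89x59 plate at px (163,305) with spool beside it; template = grey holed one, 89x57, at (312,150); station with four slugs and tray at (+x end lower right). Now a pose helper and the first move plan.

```bash
cat >> h.py <<'E'
def plan(x,y,z,yaw=None):
    """tool-frame shift/turn to TCP x,y,z with tool y along yaw (deg, mod 180), pointing down"""
    o=ctrl.get_obs(); Rc=R.from_rotvec(o['orientation']); M=Rc.as_matrix()
    cur=np.degrees(np.arctan2(M[1,1],M[0,1])); d=0 if yaw is None else (yaw-cur+90)%180-90
    a=np.radians(cur+d); Y=np.array([np.cos(a),np.sin(a),0]); Z=np.array([0,0,-1.]); X=np.cross(Y,Z)
    Rt=R.from_matrix(np.c_[X,Y,Z]); s=Rc.inv().apply(np.array([x,y,z])-o['ee_pos'])
    print('t',round(o['t'],2),'pos',o['ee_pos'].round(1),'yawY',round(cur,2),'q1,q6',o['qpos'][[0,5]].round(2),'F',o['ft_force'].round(1),'w',round(o['width'],1))
    print('-> shift',s.round(1).tolist(),'rot',(Rc.inv()*Rt).as_rotvec().round(3).tolist(),'len',round(np.linalg.norm(s)),'dyaw',round(d,1))
E
python3 - <<'E'
from h import *
im=cv2.imread('pics/scene0.png'); m=ctrl.camera_model('scene')
hsv=cv2.cvtColor(im,cv2.COLOR_BGR2HSV)
for n,uv,z in (('aer top',(310,171),150),('glue base',(226,285),0),('spool top',(160,322),40),('flux top',(314,130),45),('tape',(280,187),20)): print(n,cast(m,uv,z)[0].round())
k=cv2.inRange(hsv,(8,70,110),(25,200,255)); k[:, :225]=0;k[:,252:]=0;k[:325]=0;k[362:]=0
print('grip',rect(m,k,48))
plan(500,40,260); plan(500,40,260,0)
E
```

```text
aer top [476. 180. 150.]
glue base [ 475. -192.    0.]
spool top [ 421. -386.   40.]
flux top [353. 391.  45.]
tape [396. 153.  20.]
grip [ 608.3 -295.2   48.9   18.4  -13.6]
t 0.15 pos [265.9 565.2 222.1] yawY 64.8 q1,q6 [ 1.11 -0.02] F [0.4 0.3 0.1] w 87.9
-> shift [-435.4, -375.6, -37.5] rot [-0.001, 0.0, 0.0] len 576 dyaw 0
t 0.15 pos [265.9 565.2 222.1] yawY 64.8 q1,q6 [ 1.11 -0.02] F [0.4 0.3 0.1] w 87.9
-> shift [-435.4, -375.6, -37.5] rot [-0.001, 0.001, 1.131] len 576 dyaw -64.8
```

```bash
python3 -m inch '[{"xyz":[-435,-376,-38],"rot":[0,0,1.1]},{"xyz":[-435,-376,-38],"rot":[0,0,1.1]},{"xyz":[-435,-376,-38],"rot":[0,0,1.1]},{"xyz":[-435,-376,-38],"rot":[0,0,1.1]},{"xyz":[-435,-376,-38],"rot":[0,0,1.1]},{"xyz":[-435,-376,-38],"rot":[0,0,1.1]},{"xyz":[-435,-376,-38],"rot":[0,0,1.1]},{"xyz":[-435,-376,-38],"rot":[0,0,1.1]},{"xyz":[-435,-376,-38],"rot":[0,0,1.1]},{"xyz":[-435,-376,-38],"rot":[0,0,1.1]},{"xyz":[-435,-376,-38],"rot":[0,0,1.1]},{"xyz":[-435,-376,-38],"rot":[0,0,1.1]}]'; python3 - <<'E'
from h import *
plan(500,40,260,4)
E
```

```text
t: 1.15
ee_pos: [469.0, 107.6, 255.9]
orientation: [2.187, 2.256, 0.0]
ft_force: [-0.5, 0.1, 0.3]
width: 87.7
grasp_force: 0.0
t 1.15 pos [469.  107.6 255.9] yawY 1.78 q1,q6 [0.2  0.17] F [-0.5  0.1  0.3] w 87.7
-> shift [-68.5, 28.9, -4.1] rot [0.0, -0.0, -0.039] len 74 dyaw 2.2
```

```bash
python3 -m inch '[{"xyz":[-34,15,-4]},{"xyz":[-68,29,-4]},{"xyz":[-68,29,-4]}]' || python3 -m inch '[{"xyz":[-34,15,-4],"rot":[0,0,0]},{"xyz":[-68,29,-4],"rot":[0,0,0]},{"xyz":[-68,29,-4],"rot":[0,0,0]}]' ; python3 - <<'E'
from h import *
m,im=snap('wrist','w1'); print(m); print(ctrl.get_obs()['ee_pos'])
import pickle; pickle.dump(m,open('w1.pkl','wb'))
E
```

```text
t: 1.4
ee_pos: [502.2, 37.7, 260.0]
orientation: [2.19, 2.249, 0.001]
ft_force: [-0.4, 0.0, -0.2]
width: 88.0
grasp_force: 0.0
{'fx': 297.3186396354542, 'fy': 297.3186396354542, 'cx': 256.35215256865985, 'cy': 186.65793681428093, 'position': array([498.70145696, 105.18747262, 421.60913321]), 'attitude': array([-0.24738398, -0.00524321,  0.0267624 ])}
[500.77202942  39.85473924 259.60762792]$[0]: bad value
```

View pics/w1.png

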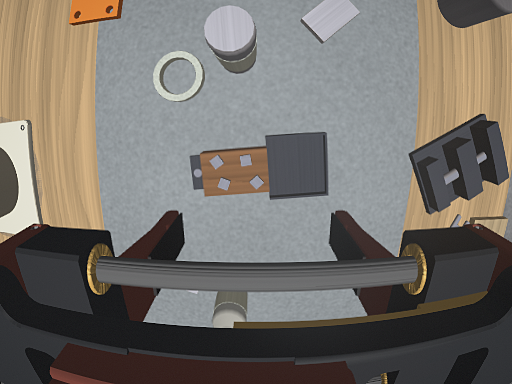

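The wrist view shows the block (200-268, 148-196), slugs at (217,161),(245,160),(223,184),(257,182), tray right (267-327, 132-198). Measure block top, tray and slugs.

```bash
python3 - <<'E'
from h import *; import pickle
m=pickle.load(open('w1.pkl','rb')); im=cv2.imread('pics/w1.png'); hsv=cv2.cvtColor(im,cv2.COLOR_BGR2HSV)
sub=np.zeros(im.shape[:2],bool); sub[138:205,196:272]=1
k=(hsv[...,1]>70)&(hsv[...,0]<25)&sub
for vmin in (0,60,80):
    kk=cv2.morphologyEx((k&(hsv[...,2]>vmin)).astype(np.uint8),cv2.MORPH_CLOSE,np.ones((15,15))); print(vmin,kk.sum(),rect(m,kk,30,True))
print(im[150:200:3,235].tolist())
s=((hsv[...,1]<40)&(hsv[...,2]>110)&sub).astype(np.uint8); s[:,:203]=0; s[:,264:]=0;s[:153]=0;s[192:]=0
n,l,st,c=cv2.connectedComponentsWithStats(s)
for i in range(1,n):
    if st[i,4]>30: print('slug',c[i].round(),st[i,4],cast(m,c[i],37,True)[0].round(1))
g=cv2.cvtColor(im,cv2.COLOR_BGR2GRAY); t=((g<85)).astype(np.uint8); t[:,:270]=0;t[:,335:]=0;t[:125]=0;t[205:]=0
print('tray',rect(m,t,18,True),'dark')
E
```

```text
0 2981 [471.8  26.6  90.1  62.1   5.8]
60 2981 [471.8  26.6  90.1  62.1   5.8]
80 2912 [471.9  25.9  90.1  60.5   5.8]
[[60, 80, 107], [83, 115, 156], [77, 106, 144], [77, 106, 143], [73, 99, 134], [80, 110, 150], [77, 106, 143], [76, 105, 143], [75, 102, 138], [71, 97, 130], [75, 103, 140], [80, 111, 151], [77, 106, 143], [77, 107, 143], [72, 101, 138], [168, 163, 156], [165, 162, 155]]
slug [216. 162.] 115 [448.2  40.5  37. ]
slug [246. 160.] 110 [487.   43.8  37. ]
slug [256. 182.] 108 [501.6  14.5  37. ]
slug [224. 184.] 102 [458.1  11.2  37. ]
tray [559.1  35.   90.5  82.5 -84.8] dark
```

Station: centre (472,26), yaw 5.7°, size 90x60 ✓, tray consistent ✓. Go above the scraper.

```bash
python3 - <<'E'
from h import *
plan(608,-295,190,76.4)
E
```

```text
t 1.45 pos [500.8  39.9 259.6] yawY 1.5 q1,q6 [0.06 0.03] F [ 0.4 -0.1 -0.9] w 87.9
-> shift [-337.5, 98.4, 69.7] rot [0.0, 0.0, -1.307] len 358 dyaw 74.9
```

```bash
python3 -m inch '[{"xyz":[-337,98,70],"rot":[0,0,-1.307]},{"xyz":[-337,98,70],"rot":[0,0,-1.307]},{"xyz":[-337,98,70],"rot":[0,0,-1.307]},{"xyz":[-337,98,70],"rot":[0,0,-1.307]},{"xyz":[-337,98,70],"rot":[0,0,-1.307]},{"xyz":[-337,98,70],"rot":[0,0,-1.307]},{"xyz":[-337,98,70],"rot":[0,0,-1.307]},{"xyz":[-337,98,70],"rot":[0,0,-1.307]},{"xyz":[-337,98,70],"rot":[0,0,-1.307]},{"xyz":[-337,98,70],"rot":[0,0,-1.307]},{"xyz":[-337,98,70],"rot":[0,0,-1.307]},{"xyz":[-337,98,70],"rot":[0,0,-1.307]}]' ; python3 - <<'E'
from h import *
import pickle
m,im=snap('wrist','w2'); pickle.dump(m,open('w2.pkl','wb'))
hsv=cv2.cvtColor(im,cv2.COLOR_BGR2HSV)
k=cv2.inRange(hsv,(8,60,130),(25,200,255)); 
n,l,st,c=cv2.connectedComponentsWithStats(k)
for i in range(1,n):
    if st[i,4]>200: print(st[i],rect(m,l==i,48,True))
plan(608,-295,100,76.4)
E
```

```text
t: 2.45
ee_pos: [608.0, -290.5, 188.6]
orientation: [-0.36, -3.119, -0.001]
ft_force: [-0.1, -0.7, -0.6]
width: 87.9
grasp_force: 0.0
[    0     0   202   262 23386] [ 479.5 -477.4  358.   298.3  -13.4]
[445   0  30  61 416] [481.4  -9.1  77.2  21.4   6.6]
[463   0  21  58 216] [479.7  13.1  75.6  13.7   5.8]
[242 155  19  47 875] [ 606.  -294.8   49.1   19.1  -13.2]
[497 202  15  39 335] [754.   48.7  69.5  31.8   7.3]
[ 143  289  111   39 3193] [ 753.7 -404.9  150.6   59.6   76.9]
[313 289  54  30 936] [ 790.5 -220.5   79.2   44.8   17.6]
t 2.5 pos [ 608.1 -290.1  189. ] yawY 76.59 q1,q6 [-0.46 -1.8 ] F [0.7 0.7 0. ] w 88.0
-> shift [-1.2, -4.8, 89.0] rot [0.001, -0.001, 0.003] len 89 dyaw -0.2
```

View pics/w2.png

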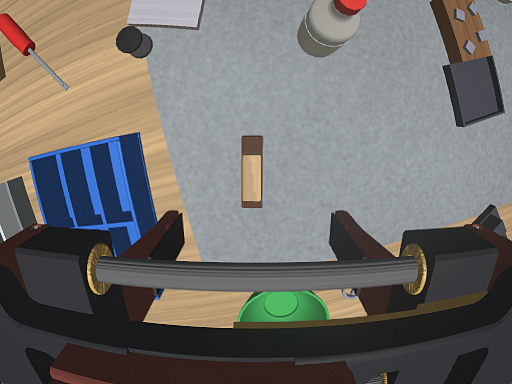

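Scraper at px (252,171), grip 49x19 at (606.5,-295), nothing near it. Descend and grip.

```bash
python3 -m inch '[{"xyz":[0,-5,40],"rot":[0,0,0]},{"xyz":[0,-5,80],"rot":[0,0,0]},{"xyz":[0,-5,120],"rot":[0,0,0]},{"xyz":[0,-5,150],"rot":[0,0,0]},{"xyz":[0,-5,167],"rot":[0,0,0]},{"xyz":[0,-5,167],"rot":[0,0,0]}]' && python3 -m inch '[{"xyz":[0,0,0],"rot":[0,0,0]},{"xyz":[0,0,0],"rot":[0,0,0]},{"xyz":[0,0,0],"rot":[0,0,0]},{"xyz":[0,0,0],"rot":[0,0,0]},{"xyz":[0,0,0],"rot":[0,0,0]},{"xyz":[0,0,0],"rot":[0,0,0]}]' 255; python3 - <<'E'
from h import *
plan(606,-295,120,95.7-90)
E
```

```text
t: 3.0
ee_pos: [604.2, -293.3, 18.2]
orientation: [-0.367, -3.113, -0.004]
ft_force: [-1.5, 0.8, 0.3]
width: 87.8
grasp_force: 0.0
t: 3.5
ee_pos: [607.5, -296.4, 23.7]
orientation: [0.365, 3.119, -0.001]
ft_force: [0.2, 0.5, -0.5]
width: 51.4
grasp_force: 0.0
t 3.5 pos [ 607.5 -296.4   23.7] yawY 76.65 q1,q6 [-0.47 -1.81] F [ 0.2  0.5 -0.5] w 51.4
-> shift [1.7, 1.0, -96.3] rot [0.001, 0.002, 1.238] len 96 dyaw -70.9
```

```bash
python3 -m inch '[{"xyz":[0,0,0],"rot":[0,0,0]},{"xyz":[0,0,0],"rot":[0,0,0]},{"xyz":[0,0,0],"rot":[0,0,0]},{"xyz":[0,0,0],"rot":[0,0,0]},{"xyz":[0,0,0],"rot":[0,0,0]},{"xyz":[0,0,0],"rot":[0,0,0]},{"xyz":[0,0,0],"rot":[0,0,0]}]' 255; python3 - <<'E'
from h import *
plan(606,-295,120,5.7)
E
```

```text
t: 4.08
ee_pos: [607.0, -296.1, 22.5]
orientation: [-0.365, -3.12, -0.0]
ft_force: [-0.4, 0.1, -0.7]
width: 19.9
grasp_force: 30.0
t 4.08 pos [ 607.  -296.1   22.5] yawY 76.66 q1,q6 [-0.47 -1.81] F [-0.4  0.1 -0.7] w 19.9
-> shift [1.2, 0.8, -97.5] rot [-0.0, -0.0, 1.239] len 97 dyaw -71.0
```

```bash
python3 - <<'E'
from h import *
plan(409,19.6,200,5.7)
E
python3 -m inch '[{"xyz":[0,0,-30],"rot":[0,0,0]},{"xyz":[0,0,-70],"rot":[0,0,0]},{"xyz":[0,0,-110],"rot":[0,0,0]},{"xyz":[0,0,-150],"rot":[0,0,0.1]},{"xyz":[0,0,-178],"rot":[0,0,0.2]}]'; python3 - <<'E'
from h import *
plan(409,19.6,200,5.7)
E
```

```text
t 4.08 pos [ 607.  -296.1   22.5] yawY 76.66 q1,q6 [-0.47 -1.81] F [-0.4  0.1 -0.7] w 19.9
-> shift [265.5, 261.5, -177.4] rot [-0.0, -0.0, 1.239] len 413 dyaw -71.0
t: 4.5
ee_pos: [607.8, -296.5, 204.4]
orientation: [0.681, 3.064, -0.001]
ft_force: [1.0, 0.2, -1.0]
width: 19.6
grasp_force: 30.0
t 4.5 pos [ 607.8 -296.5  204.4] yawY 64.95 q1,q6 [-0.47 -1.61] F [ 1.   0.2 -1. ] w 19.6
-> shift [314.0, 202.2, 3.3] rot [0.002, 0.003, 1.034] len 373 dyaw -59.2
```

```bash
python3 -m inch '[{"xyz":[31,20,0],"rot":[0,0,0.12]},{"xyz":[64,41,0],"rot":[0,0,0.24]},{"xyz":[97,62,0],"rot":[0,0,0.36]},{"xyz":[130,83,0],"rot":[0,0,0.48]},{"xyz":[163,104,0],"rot":[0,0,0.6]},{"xyz":[196,125,0],"rot":[0,0,0.72]},{"xyz":[229,146,0],"rot":[0,0,0.84]},{"xyz":[262,168,0],"rot":[0,0,0.94]},{"xyz":[290,186,0],"rot":[0,0,1.0]},{"xyz":[308,198,0],"rot":[0,0,1.03]},{"xyz":[314,202,0],"rot":[0,0,1.03]},{"xyz":[314,202,0],"rot":[0,0,1.03]}]'; python3 - <<'E'
from h import *
plan(409,19.6,54,5.7)
E
```

```text
t: 5.5
ee_pos: [406.0, 19.9, 200.8]
orientation: [2.094, 2.342, -0.0]
ft_force: [-0.1, -0.2, -0.9]
width: 19.9
grasp_force: 30.0
t 5.5 pos [406.   19.9 200.8] yawY 6.38 q1,q6 [ 0.02 -0.09] F [-0.1 -0.2 -0.9] w 19.9
-> shift [-0.6, 3.0, 146.8] rot [0.0, 0.0, 0.012] len 147 dyaw -0.7
```

```bash
python3 -m inch '[{"xyz":[0,0,30],"rot":[0,0,0.012]},{"xyz":[0,0,65],"rot":[0,0,0.012]},{"xyz":[0,0,100],"rot":[0,0,0.012]},{"xyz":[0,0,125],"rot":[0,0,0.012]},{"xyz":[0,0,138],"rot":[0,0,0.012]},{"xyz":[0,0,143],"rot":[0,0,0.012]},{"xyz":[0,0,145],"rot":[0,0,0.012]},{"xyz":[0,0,145],"rot":[0,0,0.012]},{"xyz":[0,0,145],"rot":[0,0,0.012]}]'; python3 - <<'E'
from h import *
plan(521.7,30.8,54,5.7)
m,im=snap('side','s1'); cv2.imwrite('pics/s1c.png',cv2.resize(im[140:260,160:320],(800,600),interpolation=cv2.INTER_CUBIC))
E
```

```text
t: 6.25
ee_pos: [407.8, 18.6, 56.4]
orientation: [2.112, 2.324, 0.002]
ft_force: [0.1, 1.0, -0.8]
width: 19.5
grasp_force: 30.0
t 6.25 pos [407.8  18.6  56.4] yawY 5.49 q1,q6 [ 0.02 -0.08] F [ 0.1  1.  -0.8] w 19.5
-> shift [1.3, 114.5, 2.6] rot [0.002, 0.0, -0.004] len 115 dyaw 0.2
```

View pics/s1c.png

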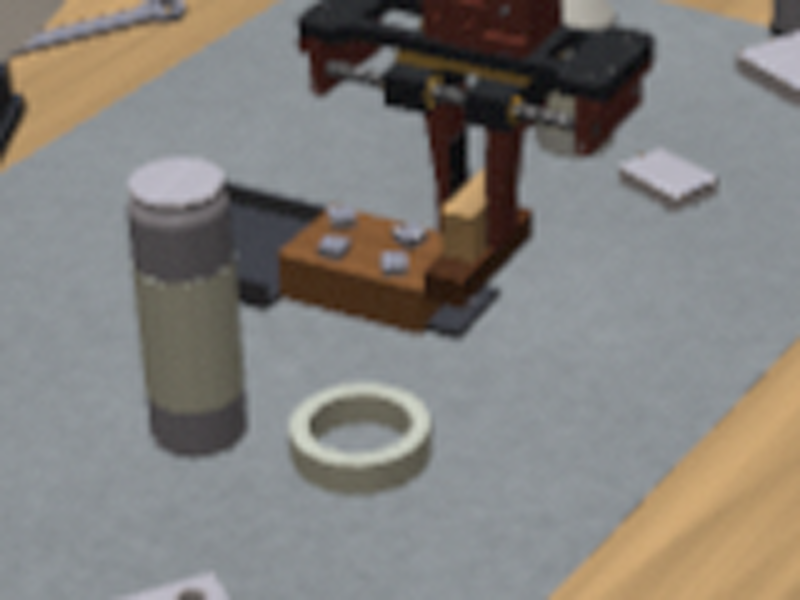

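The scraper stands behind the block, just above its top, slugs clear ahead. Sweep.

```bash
python3 -m inch '[{"xyz":[0,0,2],"rot":[0,0,0]},{"xyz":[0,6,2.4],"rot":[0,0,0]},{"xyz":[0,14,2.4],"rot":[0,0,0]},{"xyz":[0,23,2.4],"rot":[0,0,0]},{"xyz":[0,32,2.4],"rot":[0,0,0]},{"xyz":[0,41,2.4],"rot":[0,0,0]},{"xyz":[0,50,2.4],"rot":[0,0,0]},{"xyz":[0,59,2.4],"rot":[0,0,0]},{"xyz":[0,68,2.4],"rot":[0,0,0]},{"xyz":[1,77,2.4],"rot":[0,0,0]},{"xyz":[1,86,2.4],"rot":[0,0,0]},{"xyz":[1,94,2.4],"rot":[0,0,0]}]' && python3 -m inch '[{"xyz":[0,8,0],"rot":[0,0,0]},{"xyz":[0,15,0],"rot":[0,0,0]},{"xyz":[0,21,0],"rot":[0,0,0]},{"xyz":[0,25,0],"rot":[0,0,0]},{"xyz":[0,26,0],"rot":[0,0,0]},{"xyz":[0,26,0],"rot":[0,0,0]}]' ; python3 - <<'E'
from h import *
plan(521.7,30.8,150,5.7)
E
```

```text
t: 7.3
ee_pos: [501.2, 29.1, 53.2]
orientation: [2.112, 2.325, 0.0]
ft_force: [-0.6, -0.2, -0.8]
width: 20.0
grasp_force: 30.0
t: 7.8
ee_pos: [526.1, 31.4, 53.2]
orientation: [-2.112, -2.325, 0.0]
ft_force: [0.1, -0.4, -1.6]
width: 20.1
grasp_force: 30.0
t 7.8 pos [526.1  31.4  53.2] yawY 5.5 q1,q6 [ 0.04 -0.06] F [ 0.1 -0.4 -1.6] w 20.1
-> shift [-0.2, -4.5, -96.8] rot [-0.0, 0.0, -0.003] len 97 dyaw 0.2
```

```bash
python3 -m inch '[{"xyz":[0,0,-20],"rot":[0,0,0]},{"xyz":[0,0,-55],"rot":[0,0,0]},{"xyz":[0,0,-95],"rot":[0,0,0]},{"xyz":[0,0,-130],"rot":[0,0,0]},{"xyz":[0,0,-155],"rot":[0,0,0]},{"xyz":[0,0,-155],"rot":[0,0,0]}]' ; python3 - <<'E'
from h import *
m,im=snap('side','s2'); m,w=snap('wrist','w3')
cv2.imwrite('pics/s2c.png',np.hstack([cv2.resize(im[160:235,200:300],(400,300)),cv2.resize(w,(400,300))]))
plan(607,-296,205,76.7)
E
```

```text
t: 8.3
ee_pos: [528.7, 31.5, 213.6]
orientation: [2.108, 2.321, 0.01]
ft_force: [0.5, -0.5, -0.6]
width: 20.0
grasp_force: 30.0
t 8.4 pos [526.   31.4 208.9] yawY 5.5 q1,q6 [ 0.04 -0.06] F [-0.9  0.1 -1.7] w 19.7
-> shift [-333.7, 49.3, 4.0] rot [0.001, 0.001, -1.243] len 337 dyaw 71.2
```

View pics/s2c.png

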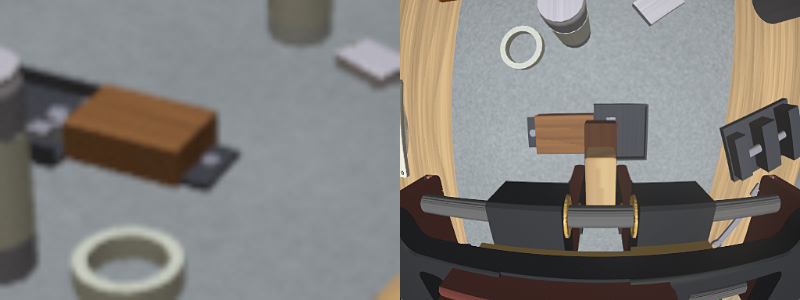

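The block is bare, slugs visible in the tray by the block's end. Carry the scraper back to its place.

```bash
python3 -m inch '[{"xyz":[-20,3,0],"rot":[0,0,-0.12]},{"xyz":[-54,8,1],"rot":[0,0,-0.24]},{"xyz":[-92,13,2],"rot":[0,0,-0.36]},{"xyz":[-130,19,2],"rot":[0,0,-0.48]},{"xyz":[-168,25,3],"rot":[0,0,-0.6]},{"xyz":[-206,30,3],"rot":[0,0,-0.72]},{"xyz":[-244,36,4],"rot":[0,0,-0.84]},{"xyz":[-280,42,4],"rot":[0,0,-0.96]},{"xyz":[-310,46,4],"rot":[0,0,-1.08]},{"xyz":[-328,48,4],"rot":[0,0,-1.18]},{"xyz":[-334,49,4],"rot":[0,0,-1.243]},{"xyz":[-334,49,4],"rot":[0,0,-1.243]}]'; python3 - <<'E'
from h import *
plan(607,-296,23,76.7)
E
```

```text
t: 9.4
ee_pos: [605.5, -297.6, 200.9]
orientation: [-0.363, -3.116, -0.002]
ft_force: [0.3, 1.0, -0.6]
width: 19.8
grasp_force: 30.0
t 9.4 pos [ 605.5 -297.6  200.9] yawY 76.72 q1,q6 [-0.47 -1.81] F [ 0.3  1.  -0.6] w 19.8
-> shift [-1.9, 1.8, 177.9] rot [0.001, -0.004, 0.0] len 178 dyaw -0.0
```

```bash
python3 -m inch '[{"xyz":[0,0,30],"rot":[0,0,0]},{"xyz":[0,0,68],"rot":[0,0,0]},{"xyz":[0,0,106],"rot":[0,0,0]},{"xyz":[0,0,140],"rot":[0,0,0]},{"xyz":[0,0,160],"rot":[0,0,0]},{"xyz":[0,0,171],"rot":[0,0,0]},{"xyz":[0,0,176],"rot":[0,0,0]},{"xyz":[0,0,176],"rot":[0,0,0]},{"xyz":[0,0,176],"rot":[0,0,0]},{"xyz":[0,0,176],"rot":[0,0,0]}]'; python3 - <<'E'
from h import *
plan(607,-296,22.5,76.7)
E
```

```text
t: 10.23
ee_pos: [607.9, -296.7, 30.0]
orientation: [0.363, 3.118, -0.001]
ft_force: [0.9, 0.1, -0.8]
width: 19.7
grasp_force: 30.0
t 10.23 pos [ 607.9 -296.7   30. ] yawY 76.71 q1,q6 [-0.47 -1.81] F [ 0.9  0.1 -0.8] w 19.7
-> shift [1.1, 0.5, 7.5] rot [-0.001, 0.003, 0.0] len 8 dyaw -0.0
```

Lower 7 mm, release (opening partway first), then lift.

```bash
python3 -m inch '[{"xyz":[0,0,3],"rot":[0,0,0]},{"xyz":[0,0,6],"rot":[0,0,0]},{"xyz":[0,0,7.3],"rot":[0,0,0]},{"xyz":[0,0,7.3],"rot":[0,0,0]},{"xyz":[0,0,7.3],"rot":[0,0,0]}]' && python3 -m inch '[{"xyz":[0,0,0],"rot":[0,0,0]},{"xyz":[0,0,0],"rot":[0,0,0]},{"xyz":[0,0,0],"rot":[0,0,0]},{"xyz":[0,0,0],"rot":[0,0,0]},{"xyz":[0,0,0],"rot":[0,0,0]},{"xyz":[0,0,-10],"rot":[0,0,0]},{"xyz":[0,0,-40],"rot":[0,0,0]},{"xyz":[0,0,-80],"rot":[0,0,0]},{"xyz":[0,0,-120],"rot":[0,0,0]},{"xyz":[0,0,-150],"rot":[0,0,0]}]' 0; python3 - <<'E'
from h import *
plan(390,-340,200,157.8)
plan(390,-340,200,67.8)
E
```

```text
t: 10.65
ee_pos: [607.5, -296.6, 22.5]
orientation: [0.363, 3.119, -0.001]
ft_force: [-1.6, 1.3, 7.4]
width: 19.7
grasp_force: 30.0
t: 11.48
ee_pos: [607.6, -296.7, 174.9]
orientation: [0.363, 3.118, -0.002]
ft_force: [0.7, -0.3, -0.4]
width: 83.0
grasp_force: 0.0
t 11.48 pos [ 607.6 -296.7  174.9] yawY 76.72 q1,q6 [-0.47 -1.81] F [ 0.7 -0.3 -0.4] w 83.0
-> shift [201.8, -92.1, -25.6] rot [-0.002, 0.002, -1.415] len 223 dyaw 81.1
t 11.48 pos [ 607.6 -296.7  174.9] yawY 76.72 q1,q6 [-0.47 -1.81] F [ 0.7 -0.3 -0.4] w 83.0
-> shift [201.8, -92.1, -25.6] rot [-0.0, 0.003, 0.156] len 223 dyaw -8.9
```

```bash
python3 -m inch '[{"xyz":[30,-14,-12],"rot":[0,0,0.12]},{"xyz":[64,-30,-24],"rot":[0,0,0.245]},{"xyz":[100,-46,-25],"rot":[0,0,0.37]},{"xyz":[136,-62,-25],"rot":[0,0,0.49]},{"xyz":[170,-78,-25],"rot":[0,0,0.615]},{"xyz":[192,-88,-25],"rot":[0,0,0.74]},{"xyz":[202,-92,-25],"rot":[0,0,0.86]},{"xyz":[202,-92,-25],"rot":[0,0,0.985]},{"xyz":[202,-92,-25],"rot":[0,0,1.11]},{"xyz":[202,-92,-25],"rot":[0,0,1.235]},{"xyz":[202,-92,-25],"rot":[0,0,1.36]},{"xyz":[202,-92,-25],"rot":[0,0,1.48]}]' 0 && python3 -m inch '[{"xyz":[0,0,0],"rot":[0,0,0.12]},{"xyz":[0,0,0],"rot":[0,0,0.24]},{"xyz":[0,0,0],"rot":[0,0,0.246]},{"xyz":[0,0,0],"rot":[0,0,0.246]}]'; cat >> h.py <<'E'
def plate(m,im,uvlist,z,size,tol=22):
    "flood fill a plate from its seeds and take its rectangle at height z"
    mk=np.zeros((386,514),np.uint8); hs=im
    for uv in uvlist: cv2.floodFill(im.copy(),mk,tuple(int(q) for q in uv),(0,0,0),(tol,)*3,(tol,)*3,4|(255<<8)|cv2.FLOODFILL_MASK_ONLY|cv2.FLOODFILL_FIXED_RANGE)
    k=cv2.morphologyEx((mk[1:-1,1:-1]>0).astype(np.uint8),cv2.MORPH_OPEN,np.ones((3,3)))
    return rect(m,k,z,True)
def proj(m,p):
    "world point to fisheye pixel"
    v=R.from_rotvec(m['attitude']).inv().apply(np.array(p)-m['position'])*[1,-1,-1]
    r=np.hypot(v[0],v[1]); a=np.arctan2(r,v[2])/r
    return np.array([m['cx']+m['fx']*a*v[0],m['cy']+m['fy']*a*v[1]])
E
python3 - <<'E'
from h import *
m,im=snap('wrist','w4'); import pickle; pickle.dump(m,open('w4.pkl','wb'))
uv=proj(m,[382,-347,15]); print(uv,im[int(uv[1]),int(uv[0])])
for tol in (10,20,30): print(plate(m,im,[uv],15,None,tol))
plan(382,-347,150,-22.2)
E
```

```text
t: 12.48
ee_pos: [389.1, -339.6, 196.7]
orientation: [2.378, 2.051, 0.0]
ft_force: [-0.3, -0.1, 0.6]
width: 88.1
grasp_force: 0.0
t: 12.82
ee_pos: [389.2, -339.5, 196.5]
orientation: [2.604, 1.757, 0.0]
ft_force: [-0.5, -0.6, -0.1]
width: 87.8
grasp_force: 0.0
[254.45161845 178.54003027] [199 190 190]
[ 381.1 -346.7   86.9   58.6   67. ]
[ 380.9 -347.3   88.5   58.8   67.1]
[ 380.9 -347.2   88.5   59.3   67.2]
t 12.87 pos [ 389.1 -339.5  196.4] yawY -21.96 q1,q6 [-0.74 -0.36] F [-0.6  0.1  0.4] w 87.5
-> shift [-9.6, -3.8, 46.4] rot [0.0, 0.0, 0.004] len 48 dyaw -0.2
```

View pics/w4.png

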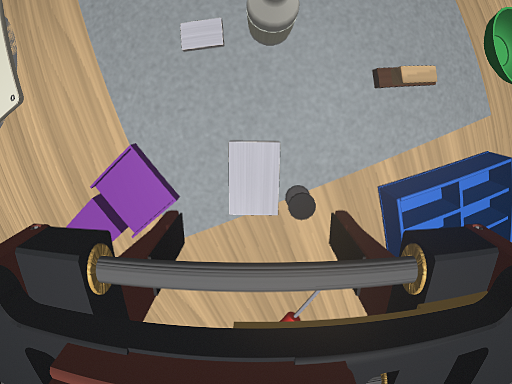

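Blank at px (254,178), 88.5x59, centre (381,-347), yaw 67.2°; spool at (300,203) beside its near right end, so grip 22 mm toward the far end.

```bash
python3 - <<'E'
from h import *
plan(389.5,-326.7,3,-22.8)
E
```

```text
t 12.87 pos [ 389.1 -339.5  196.4] yawY -21.96 q1,q6 [-0.74 -0.36] F [-0.6  0.1  0.4] w 87.5
-> shift [12.0, -4.6, 193.4] rot [0.0, 0.0, 0.015] len 194 dyaw -0.8
```

```bash
python3 -m inch '[{"xyz":[6,-2,30],"rot":[0,0,0.015]},{"xyz":[12,-4.6,68],"rot":[0,0,0.015]},{"xyz":[12,-4.6,106],"rot":[0,0,0.015]},{"xyz":[12,-4.6,142],"rot":[0,0,0.015]},{"xyz":[12,-4.6,168],"rot":[0,0,0.015]},{"xyz":[12,-4.6,182],"rot":[0,0,0.015]},{"xyz":[12,-4.6,189],"rot":[0,0,0.015]},{"xyz":[12,-4.6,191],"rot":[0,0,0.015]},{"xyz":[12,-4.6,191],"rot":[0,0,0.015]},{"xyz":[12,-4.6,191],"rot":[0,0,0.015]}]'; python3 - <<'E'
from h import *
plan(389.5,-326.7,3,-22.8)
E
```

```text
t: 13.7
ee_pos: [390.0, -327.2, 5.9]
orientation: [2.618, 1.733, 0.001]
ft_force: [-0.1, -1.0, -0.9]
width: 88.0
grasp_force: 0.0
t 13.7 pos [ 390.  -327.2    5.9] yawY -22.99 q1,q6 [-0.72 -0.32] F [-0.1 -1.  -0.9] w 88.0
-> shift [0.2, -0.7, 2.9] rot [0.002, 0.001, -0.003] len 3 dyaw 0.2
```

```bash
python3 -m inch '[{"xyz":[0,-0.5,2.5],"rot":[0,0,0]},{"xyz":[0,-0.5,2.5],"rot":[0,0,0]},{"xyz":[0,-0.5,2.5],"rot":[0,0,0]},{"xyz":[0,-0.5,2.5],"rot":[0,0,0]},{"xyz":[0,-0.5,2.5],"rot":[0,0,0]},{"xyz":[0,-0.5,2.5],"rot":[0,0,0]},{"xyz":[0,-0.5,2.5],"rot":[0,0,0]},{"xyz":[0,-0.5,2.5],"rot":[0,0,0]}]' 255; python3 - <<'E'
from h import *
plan(389.5,-326.7,200,-22.8)
E
```

```text
t: 14.37
ee_pos: [389.3, -326.7, 2.9]
orientation: [2.62, 1.733, 0.0]
ft_force: [0.8, 0.2, 6.8]
width: 59.9
grasp_force: 29.9
t 14.37 pos [ 389.3 -326.7    2.9] yawY -23.04 q1,q6 [-0.72 -0.32] F [0.8 0.2 6.8] w 59.9
-> shift [0.0, 0.4, -197.1] rot [0.001, 0.0, -0.004] len 197 dyaw 0.2
```

Gripped at width 59.9. Lift and carry to above the block.

```bash
python3 -m inch '[{"xyz":[0,0,-20],"rot":[0,0,0]},{"xyz":[0,0,-50],"rot":[0,0,0]},{"xyz":[0,0,-85],"rot":[0,0,0]},{"xyz":[0,0,-120],"rot":[0,0,0]},{"xyz":[0,0,-155],"rot":[0,0,0]},{"xyz":[0,0,-180],"rot":[0,0,0]},{"xyz":[0,0,-190],"rot":[0,0,0]},{"xyz":[0,0,-190],"rot":[0,0,0]}]'; python3 - <<'E'
from h import *
plan(493.9,28.2,190,-84.3)
E
```

```text
t: 15.03
ee_pos: [389.8, -327.2, 194.4]
orientation: [2.617, 1.731, 0.002]
ft_force: [0.2, -0.1, -2.1]
width: 59.7
grasp_force: 29.9
t 15.03 pos [ 389.8 -327.2  194.4] yawY -23.03 q1,q6 [-0.72 -0.32] F [ 0.2 -0.1 -2.1] w 59.7
-> shift [367.8, -43.3, 3.7] rot [0.004, -0.001, 1.069] len 370 dyaw -61.3
```

```bash
python3 -m inch '[{"xyz":[25,-3,0],"rot":[0,0,0.1]},{"xyz":[58,-7,0],"rot":[0,0,0.21]},{"xyz":[95,-11,0],"rot":[0,0,0.32]},{"xyz":[133,-16,0],"rot":[0,0,0.43]},{"xyz":[171,-20,0],"rot":[0,0,0.54]},{"xyz":[209,-25,0],"rot":[0,0,0.65]},{"xyz":[247,-29,0],"rot":[0,0,0.76]},{"xyz":[285,-34,0],"rot":[0,0,0.86]},{"xyz":[320,-38,0],"rot":[0,0,0.95]},{"xyz":[348,-41,0],"rot":[0,0,1.02]},{"xyz":[362,-43,0],"rot":[0,0,1.06]},{"xyz":[368,-43,0],"rot":[0,0,1.069]}]'; python3 -m inch '[{"xyz":[0,0,15],"rot":[0,0,0]},{"xyz":[0,0,40],"rot":[0,0,0]},{"xyz":[0,0,50],"rot":[0,0,0]},{"xyz":[0,0,55],"rot":[0,0,0]},{"xyz":[0,0,55],"rot":[0,0,0]}]';python3 - <<'E'
from h import *
m,im=snap('wrist','w5'); import pickle; pickle.dump(m,open('w5.pkl','wb'))
plan(493.9,28.2,60,-84.3)
E
```

```text
t: 16.03
ee_pos: [492.3, 31.3, 190.0]
orientation: [-3.137, -0.159, 0.006]
ft_force: [0.5, -0.1, -1.8]
width: 59.8
grasp_force: 29.9
t: 16.45
ee_pos: [491.9, 28.4, 135.7]
orientation: [3.138, 0.156, -0.006]
ft_force: [0.0, 0.0, -1.5]
width: 59.6
grasp_force: 29.9
t 16.5 pos [492.8  28.5 136.8] yawY -84.31 q1,q6 [0.03 1.51] F [-0.3  0.7 -1.9] w 59.6
-> shift [1.2, 0.4, 76.8] rot [-0.0, 0.002, -0.0] len 77 dyaw 0.0
```

View pics/w5.png

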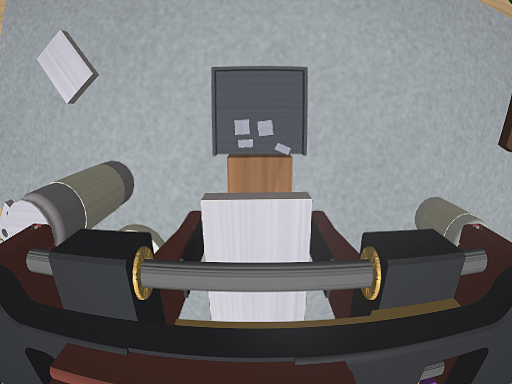

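All four slugs lie in the tray: (242,127), (265,128), (245,143), (283,149). Check the plate's front edge (201-311, 193/199) and the block's end (229-292, 156) against the plan.

```bash
python3 - <<'E'
from h import *; import pickle
m=pickle.load(open('w5.pkl','rb')); im=cv2.imread('pics/w5.png')
S=lambda p:((p-[471.9,25.9,0])@R.from_euler('z',5.7,degrees=True).as_matrix()).round(1)
for c in (215,256,300): print('col',c,[(r,im[r,c].tolist()) for r in range(189,203)][::2])
for uv,z in (((201,200),149),((311,199),149),((203.5,193),134),((309.5,192.5),134),((228.5,155.5),30),((292,155.5),30),((228,190),30),((292.5,190),30)): print(uv,z,S(cast(m,uv,z,True)[0]))
print('tcp',S(np.array([492.8,28.5,136.8])))
g=cv2.cvtColor(im,cv2.COLOR_BGR2GRAY).astype(float)
hs=cv2.cvtColor(im,cv2.COLOR_BGR2HSV)[...,1]
for r in (165,175,185): 
    q=np.where(hs[r,200:320]>70)[0]+200; print(r,q.min(),q.max(),S(cast(m,(q.min()-.5,r),30,True)[0]),S(cast(m,(q.max()+.5,r),30,True)[0]))
E
```

```text
col 215 [(189, [170, 166, 161]), (191, [173, 169, 163]), (193, [102, 104, 107]), (195, [101, 102, 107]), (197, [101, 103, 106]), (199, [95, 96, 101]), (201, [220, 212, 213])]
col 256 [(189, [84, 114, 153]), (191, [83, 116, 158]), (193, [101, 101, 107]), (195, [103, 105, 108]), (197, [103, 105, 110]), (199, [171, 176, 180]), (201, [219, 210, 211])]
col 300 [(189, [177, 173, 167]), (191, [189, 185, 177]), (193, [99, 100, 105]), (195, [105, 105, 111]), (197, [105, 106, 110]), (199, [218, 223, 224]), (201, [215, 205, 206])]
(201, 200) 149 [ 40.6  30.9 149. ]
(311, 199) 149 [ 41.2 -27.  149. ]
(203.5, 193) 134 [ 40.3  32.2 134. ]
(309.5, 192.5) 134 [ 40.6 -28.8 134. ]
(228.5, 155.5) 30 [46.7 27.1 30. ]
(292, 155.5) 30 [ 46.8 -30.7  30. ]
(228, 190) 30 [14.2 28.2 30. ]
(292.5, 190) 30 [ 14.3 -32.   30. ]
tcp [ 21.1   0.5 136.8]
165 227 291 [37.9 29.1 30. ] [ 38.  -30.4  30. ]
175 227 291 [28.5 29.3 30. ] [ 28.6 -30.6  30. ]
185 228 291 [19.  28.6 30. ] [ 19.1 -30.9  30. ]
```

Front of plate and block are within a couple of mm of plan (bias across views ≤3 mm). Place it, then check the result relative to the block and correct.

```bash
python3 -m inch '[{"xyz":[1,0.4,20],"rot":[0,0,0]},{"xyz":[1,0.4,45],"rot":[0,0,0]},{"xyz":[1,0.4,68],"rot":[0,0,0]},{"xyz":[1,0.4,84],"rot":[0,0,0]},{"xyz":[1,0.4,92],"rot":[0,0,0]},{"xyz":[1,0.4,96],"rot":[0,0,0]},{"xyz":[1,0.4,97],"rot":[0,0,0]},{"xyz":[1,0.4,97],"rot":[0,0,0]},{"xyz":[1,0.4,97],"rot":[0,0,0]},{"xyz":[1,0.4,97],"rot":[0,0,0]}]';python3 - <<'E'
from h import *
plan(493.9,28.2,33,-84.3)
E
```

```text
t: 17.33
ee_pos: [495.1, 28.8, 41.4]
orientation: [3.138, 0.157, 0.003]
ft_force: [-0.6, -0.3, -2.0]
width: 59.9
grasp_force: 29.9
t 17.33 pos [495.1  28.8  41.4] yawY -84.28 q1,q6 [0.03 1.51] F [-0.6 -0.3 -2. ] w 59.9
-> shift [-1.3, 0.5, 8.4] rot [0.0, -0.002, 0.0] len 9 dyaw -0.0
```

```bash
python3 -m inch '[{"xyz":[-1,0.5,3],"rot":[0,0,0]},{"xyz":[-1,0.5,5],"rot":[0,0,0]},{"xyz":[-1,0.5,7],"rot":[0,0,0]},{"xyz":[-1,0.5,8.4],"rot":[0,0,0]},{"xyz":[-1,0.5,8.4],"rot":[0,0,0]},{"xyz":[-1,0.5,8.4],"rot":[0,0,0]},{"xyz":[-1,0.5,8.4],"rot":[0,0,0]}]';python3 - <<'E'
from h import *
plan(493.9,28.2,33,-84.3)
E
```

```text
t: 17.92
ee_pos: [493.4, 28.2, 32.8]
orientation: [3.138, 0.157, -0.0]
ft_force: [-3.2, -0.4, 11.7]
width: 59.8
grasp_force: 30.0
t 17.92 pos [493.4  28.2  32.8] yawY -84.26 q1,q6 [0.03 1.5 ] F [-3.2 -0.4 11.7] w 59.8
-> shift [0.5, 0.0, -0.2] rot [0.0, 0.0, 0.001] len 1 dyaw -0.0
```

Contact at the right height. Release, rise, and look.

```bash
python3 -m inch '[{"xyz":[0,0,0],"rot":[0,0,0]},{"xyz":[0,0,0],"rot":[0,0,0]},{"xyz":[0,0,0],"rot":[0,0,0]},{"xyz":[0,0,0],"rot":[0,0,0]},{"xyz":[0,0,-15],"rot":[0,0,0]},{"xyz":[0,0,-50],"rot":[0,0,0]},{"xyz":[0,0,-90],"rot":[0,0,0]},{"xyz":[0,0,-130],"rot":[0,0,0]},{"xyz":[-20,0,-165],"rot":[0,0,0]},{"xyz":[-30,0,-180],"rot":[0,0,0]},{"xyz":[-30,0,-180],"rot":[0,0,0]},{"xyz":[-30,0,-180],"rot":[0,0,0]}]' 0;cat >> h.py <<'E'
C=np.array([471.9,25.9,0]); RS=R.from_euler('z',5.7,degrees=True).as_matrix()
S=lambda p:((p-C)@RS).round(1)
E
python3 - <<'E'
from h import *; import pickle
m,im=snap('wrist','w6'); pickle.dump(m,open('w6.pkl','wb')); print(ctrl.get_obs()['ee_pos'])
P=lambda x,y,z: proj(m,RS@np.array([x,y,z])+C)
print('expected corners',[P(x,y,45).round().tolist() for x in(-45,45) for y in (-30,30)], 'tray',[P(x,y,18).round().tolist() for x in(45,130) for y in (-45,45)])
uv=P(0,0,45)
for tol in (10,20,30):
    r=plate(m,im,[uv],45,None,tol); print('blank',r,S(np.array([r[0],r[1],45])))
g=cv2.cvtColor(im,cv2.COLOR_BGR2GRAY); u0,v0=np.array([P(130,45,18),P(45,45,18)]).min(0)-12; u1,v1=np.array([P(130,-45,18),P(53,-45,18)]).max(0)+12
v1=P(53,0,18)[1]
t=np.zeros_like(g); t[int(v0):int(v1),int(u0):int(u1)]=(g<100)[int(v0):int(v1),int(u0):int(u1)]
k=cv2.findContours(t,cv2.RETR_EXTERNAL,cv2.CHAIN_APPROX_NONE)[0]; k=max(k,key=cv2.contourArea)[:,0]
w=S(cast(m,k,18,True)); print('tray x max',w[:,0].max(),np.percentile(w[:,0],[60,80,90]),'y',w[:,1].min(),w[:,1].max())
E
```

```text
t: 18.92
ee_pos: [463.9, 25.2, 212.7]
orientation: [3.138, 0.157, 0.004]
ft_force: [0.4, 0.3, 0.1]
width: 87.7
grasp_force: 0.0
[463.57018219  25.19541145 211.65255417]
expected corners [[283.0, 203.0], [232.0, 203.0], [285.0, 125.0], [230.0, 125.0]] tray [[295.0, 124.0], [220.0, 124.0], [295.0, 54.0], [220.0, 54.0]]
blank [469.3  26.9  86.3  58.1   6.7] [-2.5  1.3 45. ]
blank [468.9  27.1  88.4  58.5   6.7] [-2.9  1.5 45. ]
blank [468.7  26.8  88.8  59.4   5.8] [-3.1  1.2 45. ]
tray x max 129.3 [105.58 128.4  128.7 ] y -44.8 43.6
```

Relative to the tray seen in the same picture (x end 129.2 vs 130, y centre -0.6), the blank sits about 2 mm too far in -x and 1.9 mm in +y. Regrip at the centre, lift slightly and correct.

```bash
python3 - <<'E'
from h import *
plan(471.9,25.9,33,-84.3)
E
```

```text
t 18.97 pos [463.6  25.2 211.7] yawY -84.29 q1,q6 [0.03 1.5 ] F [ 0.2  0.7 -0. ] w 87.8
-> shift [8.3, 0.1, 178.7] rot [0.0, -0.0, 0.0] len 179 dyaw -0.0
```

```bash
python3 -m inch '[{"xyz":[4,0,30],"rot":[0,0,0]},{"xyz":[8,0,68],"rot":[0,0,0]},{"xyz":[8,0,106],"rot":[0,0,0]},{"xyz":[8.5,0,140],"rot":[0,0,0]},{"xyz":[8.5,0,160],"rot":[0,0,0]},{"xyz":[8.5,0,172],"rot":[0,0,0]},{"xyz":[8.5,0,177],"rot":[0,0,0]},{"xyz":[8.5,0,178.5],"rot":[0,0,0]},{"xyz":[8.5,0,178.5],"rot":[0,0,0]},{"xyz":[8.5,0,178.5],"rot":[0,0,0]}]' && python3 -m inch '[{"xyz":[0,0,0],"rot":[0,0,0]},{"xyz":[0,0,0],"rot":[0,0,0]},{"xyz":[0,0,0],"rot":[0,0,0]},{"xyz":[0,0,0],"rot":[0,0,0]},{"xyz":[0,0,0],"rot":[0,0,0]},{"xyz":[0,0,0],"rot":[0,0,0]},{"xyz":[0,0,0],"rot":[0,0,0]},{"xyz":[0,0,0],"rot":[0,0,0]}]' 255; python3 - <<'E'
from h import *
o=C+RS@np.array([2.2,-1.8,33]); plan(*o,-84.3)
E
```

```text
t: 19.8
ee_pos: [472.5, 26.0, 33.8]
orientation: [3.138, 0.157, 0.001]
ft_force: [0.7, 0.1, 0.1]
width: 87.6
grasp_force: 0.0
t: 20.47
ee_pos: [472.3, 26.0, 34.0]
orientation: [3.138, 0.157, 0.001]
ft_force: [-1.3, 0.3, 6.1]
width: 59.7
grasp_force: 30.0
t 20.47 pos [472.3  26.   34. ] yawY -84.29 q1,q6 [0.03 1.5 ] F [-1.3  0.3  6.1] w 59.7
-> shift [1.8, 1.9, 1.0] rot [0.0, -0.001, 0.0] len 3 dyaw -0.0
```

```bash
python3 -m inch '[{"xyz":[0,0,-2],"rot":[0,0,0]},{"xyz":[1,1,-2],"rot":[0,0,0]},{"xyz":[2,1.9,-2],"rot":[0,0,0]},{"xyz":[2,1.9,-2],"rot":[0,0,0]},{"xyz":[2,1.9,-1],"rot":[0,0,0]},{"xyz":[2,1.9,0.5],"rot":[0,0,0]},{"xyz":[2,1.9,0.5],"rot":[0,0,0]},{"xyz":[2,1.9,0.5],"rot":[0,0,0]}]' && python3 -m inch '[{"xyz":[0,0,0],"rot":[0,0,0]},{"xyz":[0,0,0],"rot":[0,0,0]},{"xyz":[0,0,0],"rot":[0,0,0]},{"xyz":[0,0,0],"rot":[0,0,0]},{"xyz":[0,0,5],"rot":[0,0,0]},{"xyz":[0,0,10],"rot":[0,0,0]},{"xyz":[0,0,12],"rot":[0,0,0]},{"xyz":[0,0,12],"rot":[0,0,0]}]' 90 && python3 -m inch '[{"xyz":[0,0,0],"rot":[0,0,0]},{"xyz":[0,0,0],"rot":[0,0,0]},{"xyz":[0,0,0],"rot":[0,0,0]},{"xyz":[0,0,0],"rot":[0,0,0]},{"xyz":[0,0,0],"rot":[0,0,0]},{"xyz":[0,0,0],"rot":[0,0,0]}]' 255
```

```text
t: 21.13
ee_pos: [474.4, 24.3, 33.7]
orientation: [3.137, 0.157, 0.001]
ft_force: [-2.4, -1.1, 11.1]
width: 59.4
grasp_force: 30.0
t: 21.8
ee_pos: [477.7, 24.3, 23.6]
orientation: [3.137, 0.158, 0.011]
ft_force: [-0.9, -2.4, 28.6]
width: 60.2
grasp_force: 30.0
t: 22.3
ee_pos: [477.7, 24.2, 23.6]
orientation: [3.137, 0.158, 0.011]
ft_force: [-0.3, -2.0, 28.9]
width: 60.0
grasp_force: 30.0
```

The opening of 90 was too little: the fingers slid down gripping (29 N, within limits). Open and look.

```bash
python3 -m inch '[{"xyz":[0,0,0],"rot":[0,0,0]},{"xyz":[0,0,0],"rot":[0,0,0]},{"xyz":[0,0,0],"rot":[0,0,0]},{"xyz":[0,0,0],"rot":[0,0,0]},{"xyz":[0,0,0],"rot":[0,0,0]},{"xyz":[0,0,-15],"rot":[0,0,0]},{"xyz":[0,0,-50],"rot":[0,0,0]},{"xyz":[0,0,-90],"rot":[0,0,0]},{"xyz":[0,0,-130],"rot":[0,0,0]},{"xyz":[-10,0,-165],"rot":[0,0,0]},{"xyz":[-10,0,-188],"rot":[0,0,0]},{"xyz":[-10,0,-188],"rot":[0,0,0]}]' 0;cat > chk.py <<'E'
from h import *; import sys
def chk(z=45,name='w'):
    m,im=snap('wrist',name); print(ctrl.get_obs()['ee_pos'].round(1))
    P=lambda x,y,z: proj(m,RS@np.array([x,y,z])+C)
    uv=[P(0,0,z),P(40,0,z),P(0,25,z)]
    for tol in (20,30):
        r=plate(m,im,uv,z,None,tol); print('top plate',r,S(np.array([r[0],r[1],z])))
    g=cv2.cvtColor(im,cv2.COLOR_BGR2GRAY); c=np.array([P(140,55,18),P(140,-55,18),P(56,0,18)])
    u0,u1=sorted(c[:2,0].astype(int)); v0,v1=int(c[0,1]),int(c[2,1])
    t=np.zeros_like(g); t[v0:v1,u0:u1]=(g<100)[v0:v1,u0:u1]
    k=max(cv2.findContours(t,cv2.RETR_EXTERNAL,cv2.CHAIN_APPROX_NONE)[0],key=cv2.contourArea)[:,0]
    w=S(cast(m,k,18,True)); print('tray x',np.percentile(w[:,0],[70,80,90,99]).round(1),'y',w[:,1].min(),w[:,1].max())
if __name__=='__main__': chk(int(sys.argv[1]),sys.argv[2])
E
python3 chk.py 45 w7
```

```text
t: 23.3
ee_pos: [466.7, 23.4, 213.6]
orientation: [3.137, 0.157, 0.013]
ft_force: [1.2, 1.2, -0.3]
width: 87.6
grasp_force: 0.0
[465.7  23.4 211.2]
top plate [471.2  24.7  88.9  59.4   6. ] [-0.8 -1.1 45. ]
top plate [471.2  24.8  89.   59.6   5.9] [-0.8 -1.  45. ]
tray x [124.6 128.8 129.  129.4] y -44.7 43.9
```

Blank now matches the tray frame in x (-0.8 vs -0.8) and y within 0.6 mm, and was squeezed flush with the block. Now the template.

```bash
python3 - <<'E'
from h import *
plan(375,330,200,-32.4)
E
```

```text
t 23.35 pos [465.7  23.4 211.2] yawY -84.28 q1,q6 [0.02 1.5 ] F [-0.1  0.5 -0.3] w 88.1
-> shift [-59.8, -314.1, 10.8] rot [0.003, -0.005, -0.906] len 320 dyaw 51.9
```

```bash
python3 -m inch '[{"xyz":[-5,-25,0],"rot":[0,0,-0.1]},{"xyz":[-11,-60,4],"rot":[0,0,-0.2]},{"xyz":[-18,-98,6],"rot":[0,0,-0.3]},{"xyz":[-26,-136,8],"rot":[0,0,-0.4]},{"xyz":[-33,-174,9],"rot":[0,0,-0.5]},{"xyz":[-40,-212,10],"rot":[0,0,-0.6]},{"xyz":[-48,-250,11],"rot":[0,0,-0.7]},{"xyz":[-54,-283,11],"rot":[0,0,-0.8]},{"xyz":[-58,-305,11],"rot":[0,0,-0.88]},{"xyz":[-60,-314,11],"rot":[0,0,-0.906]},{"xyz":[-60,-314,11],"rot":[0,0,-0.906]},{"xyz":[-60,-314,11],"rot":[0,0,-0.906]}]'; python3 - <<'E'
from h import *; import pickle
m,im=snap('wrist','w8'); pickle.dump(m,open('w8.pkl','wb'))
uv=proj(m,[382.8,341.5,15]); print(uv,im[int(uv[1]),int(uv[0])])
for tol in (15,20,30):
    r=plate(m,im,[uv],15,None,tol); print(r)
b,s,q=cv2.split(cv2.cvtColor(im,cv2.COLOR_BGR2HSV))
a=np.radians(57.6)
print('flux region: dark cap'); 
k=(q<50).astype(np.uint8); n,l,st,c=cv2.connectedComponentsWithStats(k)
for i in range(1,n):
    if 150<st[i,4]<2500 and c[i][1]<230:
        w=cast(m,c[i],45,True)[0][:2]; d=w-r[:2]; th=np.radians(r[4]); print(c[i].round(),st[i,4],w.round(),'rel',(d@[[np.cos(th),-np.sin(th)],[np.sin(th),np.cos(th)]]).round())
plan(382,341,3,-32.4)
E
```

```text
t: 24.35
ee_pos: [372.7, 329.0, 196.7]
orientation: [2.753, 1.512, -0.004]
ft_force: [0.3, -0.4, 0.3]
width: 87.8
grasp_force: 0.0
[259.50066603 156.39404612] [186 177 179]
[381.9 340.8  89.1  59.9  57.3]
[381.9 340.9  89.1  60.4  57.6]
[381.6 340.5  90.5  60.7  57.7]
flux region: dark cap
[208.  11.] 291 [424. 509.] rel [165.  55.]
t 24.4 pos [373.  328.5 197. ] yawY -32.49 q1,q6 [0.7  1.27] F [-0.1 -0.5 -0.8] w 88.0
-> shift [15.8, 1.0, 194.0] rot [-0.0, 0.002, -0.001] len 195 dyaw 0.1
```

```bash
python3 - <<'E'
from h import *; import pickle
m=pickle.load(open('w8.pkl','rb')); im=cv2.imread('pics/w8.png'); h=cv2.cvtColor(im,cv2.COLOR_BGR2HSV)
th=np.radians(57.5); A=np.array([[np.cos(th),-np.sin(th)],[np.sin(th),np.cos(th)]])
k=((h[...,1]>170)&(h[...,2]>90)&(h[...,0]<32)).astype(np.uint8)
for c in cv2.findContours(k,0,1)[0]:
    if cv2.contourArea(c)>400:
        w=cast(m,c[:,0],15,True)[:,:2]-[381.8,340.8]; w=w@A; print(cv2.boundingRect(c),'x',w[:,0].min().round(),w[:,0].max().round(),'y',w[:,1].min().round(),w[:,1].max().round())
# white/black jar: triangulate from scene at two heights
ms=ctrl.camera_model('scene'); print([((cast(ms,(314,v),z)[0][:2]-[381.8,340.8])@A).round() for v,z in((130,45),(138,0))])
plan(370.0,322.3,3,-32.5)
E
```

```text
(176, 211, 57, 51) x -137.0 -66.0 y 34.0 110.0
[array([27., 52.]), array([33., 53.])]
t 24.4 pos [373.  328.5 197. ] yawY -32.49 q1,q6 [0.7  1.27] F [-0.1 -0.5 -0.8] w 88.0
-> shift [-6.4, 0.9, 194.0] rot [-0.0, 0.002, 0.0] len 194 dyaw -0.0
```

Neighbours are clear of the fingers' paths (jar at +27,+52; orange beyond x = -66). Descend.

```bash
python3 -m inch '[{"xyz":[-3,0.5,30],"rot":[0,0,0]},{"xyz":[-6.4,0.9,68],"rot":[0,0,0]},{"xyz":[-6.4,0.9,106],"rot":[0,0,0]},{"xyz":[-6.4,0.9,142],"rot":[0,0,0]},{"xyz":[-6.4,0.9,168],"rot":[0,0,0]},{"xyz":[-6.4,0.9,182],"rot":[0,0,0]},{"xyz":[-6.4,0.9,189],"rot":[0,0,0]},{"xyz":[-6.4,0.9,191],"rot":[0,0,0]},{"xyz":[-6.4,0.9,191],"rot":[0,0,0]},{"xyz":[-6.4,0.9,191],"rot":[0,0,0]}]'; python3 - <<'E'
from h import *
plan(370.0,322.3,3,-32.5)
E
```

```text
t: 25.23
ee_pos: [371.4, 323.9, 8.0]
orientation: [-2.753, -1.512, -0.002]
ft_force: [-0.1, -0.3, -1.1]
width: 87.7
grasp_force: 0.0
t 25.23 pos [371.4 323.9   8. ] yawY -32.44 q1,q6 [0.69 1.26] F [-0.1 -0.3 -1.1] w 87.7
-> shift [-2.1, -0.3, 5.0] rot [0.0, -0.001, 0.001] len 5 dyaw -0.1
```

```bash
python3 -m inch '[{"xyz":[-1,-0.3,4],"rot":[0,0,0]},{"xyz":[-1,-0.3,4],"rot":[0,0,0]},{"xyz":[-1,-0.3,4],"rot":[0,0,0]},{"xyz":[-1,-0.3,4],"rot":[0,0,0]}]' ; python3 - <<'E'
from h import *
plan(370.0,322.3,3,-32.5)
E
python3 -m inch '[{"xyz":[0,0,0],"rot":[0,0,0]},{"xyz":[0,0,0],"rot":[0,0,0]},{"xyz":[0,0,0],"rot":[0,0,0]},{"xyz":[0,0,0],"rot":[0,0,0]},{"xyz":[0,0,0],"rot":[0,0,0]},{"xyz":[0,0,0],"rot":[0,0,0]},{"xyz":[0,0,0],"rot":[0,0,0]},{"xyz":[0,0,0],"rot":[0,0,0]}]' 255
```

```text
t: 25.57
ee_pos: [370.0, 323.5, 3.5]
orientation: [-2.752, -1.514, -0.001]
ft_force: [-0.9, -1.0, 0.1]
width: 87.8
grasp_force: 0.0
t 25.57 pos [370.  323.5   3.5] yawY -32.37 q1,q6 [0.69 1.26] F [-0.9 -1.   0.1] w 87.8
-> shift [-1.0, 0.7, 0.5] rot [0.0, -0.001, 0.002] len 1 dyaw -0.1
t: 26.23
ee_pos: [369.9, 323.3, 3.1]
orientation: [2.753, 1.514, 0.0]
ft_force: [0.7, 0.1, 0.5]
width: 59.6
grasp_force: 29.9
```

```bash
python3 -m inch '[{"xyz":[0,0,-20],"rot":[0,0,0]},{"xyz":[0,0,-50],"rot":[0,0,0]},{"xyz":[0,0,-85],"rot":[0,0,0]},{"xyz":[0,0,-120],"rot":[0,0,0]},{"xyz":[0,0,-155],"rot":[0,0,0]},{"xyz":[0,0,-185],"rot":[0,0,0]},{"xyz":[0,0,-197],"rot":[0,0,0]},{"xyz":[0,0,-197],"rot":[0,0,0]}]'; python3 - <<'E'
from h import *
plan(452.9,21.8,200,-84.3)
E
```

```text
t: 26.9
ee_pos: [371.1, 324.4, 203.1]
orientation: [-2.752, -1.514, -0.009]
ft_force: [0.4, 0.4, -0.9]
width: 59.7
grasp_force: 29.9
t 26.9 pos [371.1 324.4 203.1] yawY -32.37 q1,q6 [0.69 1.26] F [ 0.4  0.4 -0.9] w 59.7
-> shift [-211.8, 231.1, 2.3] rot [-0.001, -0.006, 0.906] len 313 dyaw -51.9
```

```bash
python3 -m inch '[{"xyz":[-17,18,0],"rot":[0,0,0.09]},{"xyz":[-40,44,0],"rot":[0,0,0.19]},{"xyz":[-66,72,0],"rot":[0,0,0.29]},{"xyz":[-92,100,0],"rot":[0,0,0.39]},{"xyz":[-118,128,0],"rot":[0,0,0.49]},{"xyz":[-144,156,0],"rot":[0,0,0.6]},{"xyz":[-170,184,0],"rot":[0,0,0.7]},{"xyz":[-190,207,0],"rot":[0,0,0.8]},{"xyz":[-205,223,0],"rot":[0,0,0.87]},{"xyz":[-211,230,0],"rot":[0,0,0.9]},{"xyz":[-212,231,0],"rot":[0,0,0.906]},{"xyz":[-212,231,0],"rot":[0,0,0.906]}]' && python3 -m inch '[{"xyz":[0,0,20],"rot":[0,0,0]},{"xyz":[0,0,50],"rot":[0,0,0]},{"xyz":[0,0,80],"rot":[0,0,0]},{"xyz":[0,0,105],"rot":[0,0,0]},{"xyz":[0,0,122],"rot":[0,0,0]},{"xyz":[0,0,130],"rot":[0,0,0]},{"xyz":[0,0,132],"rot":[0,0,0]},{"xyz":[0,0,132],"rot":[0,0,0]},{"xyz":[0,0,132],"rot":[0,0,0]}]'; python3 - <<'E'
from h import *
plan(452.9,21.8,56,-84.3)
E
```

```text
t: 27.9
ee_pos: [450.6, 20.6, 199.1]
orientation: [-3.137, -0.157, 0.003]
ft_force: [-0.1, 0.6, -0.8]
width: 59.7
grasp_force: 29.9
t: 28.65
ee_pos: [452.0, 21.0, 68.8]
orientation: [3.138, 0.159, 0.002]
ft_force: [0.3, 0.6, -1.7]
width: 59.7
grasp_force: 29.9
t 28.65 pos [452.   21.   68.8] yawY -84.22 q1,q6 [0.02 1.49] F [ 0.3  0.6 -1.7] w 59.7
-> shift [1.0, -0.7, 12.8] rot [0.0, -0.001, 0.001] len 13 dyaw -0.1
```

```bash
python3 -m inch '[{"xyz":[1,-0.7,5],"rot":[0,0,0]},{"xyz":[1,-0.7,10],"rot":[0,0,0]},{"xyz":[1,-0.7,14],"rot":[0,0,0]},{"xyz":[1,-0.7,16],"rot":[0,0,0]},{"xyz":[1,-0.7,16],"rot":[0,0,0]},{"xyz":[1,-0.7,16],"rot":[0,0,0]}]'; python3 - <<'E'
from h import *
plan(452.9,21.8,48,-84.3)
E
```

```text
t: 29.15
ee_pos: [452.2, 21.2, 51.9]
orientation: [-3.138, -0.156, 0.001]
ft_force: [0.4, 0.3, -1.9]
width: 59.8
grasp_force: 29.9
t 29.15 pos [452.2  21.2  51.9] yawY -84.29 q1,q6 [0.02 1.49] F [ 0.4  0.3 -1.9] w 59.8
-> shift [0.8, -0.5, 3.9] rot [-0.0, 0.0, 0.0] len 4 dyaw -0.0
```

```bash
python3 -m inch '[{"xyz":[0.8,-0.5,1.5],"rot":[0,0,0]},{"xyz":[0.8,-0.5,2.8],"rot":[0,0,0]},{"xyz":[0.8,-0.5,3.8],"rot":[0,0,0]},{"xyz":[0.8,-0.5,3.8],"rot":[0,0,0]},{"xyz":[0.8,-0.5,3.8],"rot":[0,0,0]},{"xyz":[0.8,-0.5,3.8],"rot":[0,0,0]}]' && python3 -m inch '[{"xyz":[0,0,0],"rot":[0,0,0]},{"xyz":[0,0,0],"rot":[0,0,0]},{"xyz":[0,0,0],"rot":[0,0,0]},{"xyz":[0,0,0],"rot":[0,0,0]},{"xyz":[0,0,0],"rot":[0,0,0]},{"xyz":[0,0,-15],"rot":[0,0,0]},{"xyz":[0,0,-50],"rot":[0,0,0]},{"xyz":[0,0,-90],"rot":[0,0,0]},{"xyz":[0,0,-130],"rot":[0,0,0]},{"xyz":[0,0,-158],"rot":[0,0,0]},{"xyz":[0,0,-163],"rot":[0,0,0]},{"xyz":[0,0,-163],"rot":[0,0,0]}]' 0; python3 chk.py 60 w9
```

```text
t: 29.65
ee_pos: [453.1, 21.9, 48.3]
orientation: [3.138, 0.157, -0.0]
ft_force: [-0.0, 0.8, -2.5]
width: 59.7
grasp_force: 29.9
t: 30.65
ee_pos: [454.4, 21.9, 213.2]
orientation: [3.138, 0.157, 0.008]
ft_force: [0.4, -0.2, -1.1]
width: 88.0
grasp_force: 0.0
[453.2  21.9 211.5]
top plate [472.4  24.5  89.1  59.8   4.8] [ 0.4 -1.4 60. ]
top plate [472.3  24.4  89.6  60.    4.8] [ 0.2 -1.5 60. ]
tray x [125.3 128.2 128.5 128.9] y -44.7 43.7
```

Roughly right; now the pile-wide squeeze (fingers reaching down past the block's top) to make y and yaw flush, then look.

```bash
python3 - <<'E'
from h import *
plan(472.1,23.8,26,-84.3)
E
```

```text
t 30.7 pos [453.2  21.9 211.5] yawY -84.28 q1,q6 [0.02 1.49] F [-0.2  0.5 -0.1] w 87.3
-> shift [18.7, -0.0, 185.5] rot [0.0, -0.001, 0.0] len 186 dyaw -0.0
```

```bash
python3 -m inch '[{"xyz":[9,0,30],"rot":[0,0,0]},{"xyz":[18.7,0,68],"rot":[0,0,0]},{"xyz":[18.7,0,104],"rot":[0,0,0]},{"xyz":[18.7,0,138],"rot":[0,0,0]},{"xyz":[18.7,0,162],"rot":[0,0,0]},{"xyz":[18.7,0,176],"rot":[0,0,0]},{"xyz":[18.7,0,183],"rot":[0,0,0]},{"xyz":[18.7,0,185],"rot":[0,0,0]},{"xyz":[18.7,0,185],"rot":[0,0,0]},{"xyz":[18.7,0,185],"rot":[0,0,0]},{"xyz":[18.7,0,185],"rot":[0,0,0]}]' && python3 -m inch '[{"xyz":[0,0,0],"rot":[0,0,0]},{"xyz":[0,0,0],"rot":[0,0,0]},{"xyz":[0,0,0],"rot":[0,0,0]},{"xyz":[0,0,0],"rot":[0,0,0]},{"xyz":[0,0,0],"rot":[0,0,0]},{"xyz":[0,0,0],"rot":[0,0,0]},{"xyz":[0,0,0],"rot":[0,0,0]},{"xyz":[0,0,0],"rot":[0,0,0]},{"xyz":[0,0,0],"rot":[0,0,0]}]' 255 && python3 -m inch '[{"xyz":[0,0,0],"rot":[0,0,0]},{"xyz":[0,0,0],"rot":[0,0,0]},{"xyz":[0,0,0],"rot":[0,0,0]},{"xyz":[0,0,0],"rot":[0,0,0]},{"xyz":[0,0,0],"rot":[0,0,0]},{"xyz":[0,0,-15],"rot":[0,0,0]},{"xyz":[0,0,-50],"rot":[0,0,0]},{"xyz":[0,0,-90],"rot":[0,0,0]},{"xyz":[0,0,-130],"rot":[0,0,0]},{"xyz":[0,0,-160],"rot":[0,0,0]},{"xyz":[0,0,-185],"rot":[0,0,0]},{"xyz":[0,0,-185],"rot":[0,0,0]}]' 0; python3 chk.py 60 w10
```

```text
t: 31.62
ee_pos: [472.3, 23.7, 27.0]
orientation: [3.138, 0.157, 0.002]
ft_force: [0.5, 0.1, 0.2]
width: 88.1
grasp_force: 0.0
t: 32.37
ee_pos: [471.9, 23.7, 26.5]
orientation: [3.138, 0.157, 0.001]
ft_force: [-0.8, -0.8, 6.1]
width: 59.9
grasp_force: 29.9
t: 33.37
ee_pos: [474.6, 23.9, 216.2]
orientation: [3.137, 0.157, 0.014]
ft_force: [1.5, 0.5, 0.2]
width: 88.0
grasp_force: 0.0
[473.4  23.8 213.8]
top plate [472.6  24.9  88.9  60.1   4.7] [ 0.6 -1.1 60. ]
top plate [472.3  24.8  89.6  60.4   4.8] [ 0.3 -1.1 60. ]
tray x [124.3 128.6 128.9 129.3] y -45.4 43.9
```

```bash
python3 - <<'E'
from h import *
_,s=snap('side','s3'); _,c=snap('scene','c3'); w=cv2.imread('pics/w10.png')
f=lambda i,x,y,a,b,W,H:cv2.resize(i[y:y+b,x:x+a],(W,H),interpolation=cv2.INTER_CUBIC)
cv2.imwrite('pics/last.png',np.hstack([f(w,205,45,110,165,400,600),np.vstack([f(s,195,160,80,60,400,300),f(c,245,200,80,60,400,300)])]))
E
```

```text
(no output)
```

View pics/last.png

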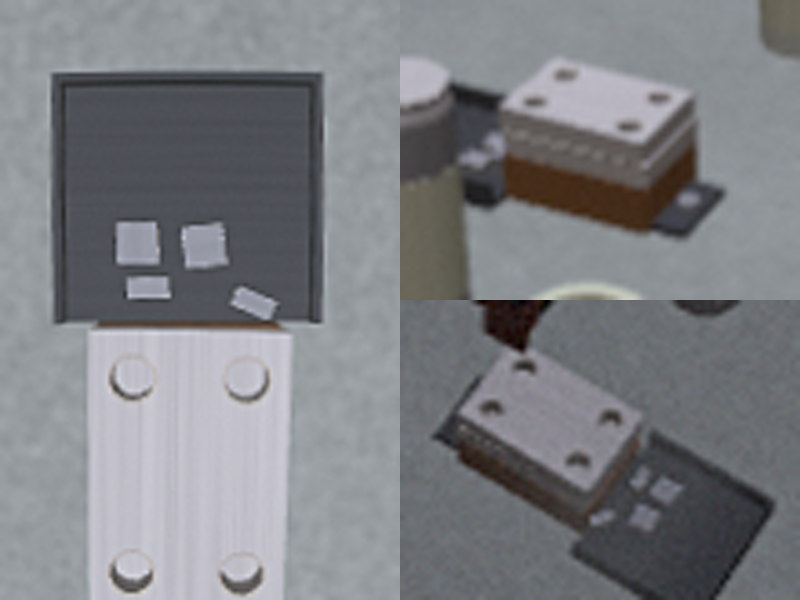

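The pile stands; the tray holds all four slugs. In the side crop the blank is flush with the block while the template is ~1.5 mm too far toward the tray (step at (690,110)) and slightly turned. Measure the turn by line fits.

```bash
python3 - <<'E'
from h import *
im=cv2.imread('pics/w10.png'); m=ctrl.camera_model('wrist'); g=cv2.cvtColor(im,cv2.COLOR_BGR2GRAY).astype(float)
P=lambda x,y,z: proj(m,RS@np.array([x,y,z])+C)
def edge(p0,p1,z,nrm,name,L=8,sgn=0):
    pts=[]
    for s in np.linspace(.06,.94,60):
        q=np.array(p0)+(np.array(p1)-p0)*s; a=np.arange(-L,L+.01,.25)
        uv=np.array([P(*(q+np.array(nrm)*k),z) for k in a]).astype(np.float32)
        v=cv2.GaussianBlur(cv2.remap(g.astype(np.float32),uv[:,:1],uv[:,1:],cv2.INTER_LINEAR),(1,5),0).ravel()
        d=np.diff(v); i=np.argmax(d*sgn) if sgn else np.argmax(abs(d)); pts.append(q+np.array(nrm)*(a[i]+.125))
    pts=np.array(pts,np.float32); vx,vy,x0,y0=cv2.fitLine(pts,cv2.DIST_HUBER,0,.01,.01).ravel()
    print(name,'angle',round(np.degrees(np.arctan(vy/vx if abs(vx)>abs(vy) else -vx/vy)),2),'at',np.median(pts,0).round(2))
edge((-40,30),(45,30),60,(0,1),'tmpl +y',sgn=-1); edge((-40,-30),(45,-30),60,(0,1),'tmpl -y',sgn=1); edge((45,-30),(45,30),60,(1,0),'tmpl +x',sgn=-1)
edge((-45,-30),(-45,30),60,(1,0),'tmpl -x',sgn=1)
edge((60,45),(130,45),18,(0,1),'tray +y',sgn=1); edge((60,-45),(130,-45),18,(0,1),'tray -y',sgn=-1); edge((130,-45),(130,45),18,(1,0),'tray +x',sgn=1)
E
```

```text
tmpl +y angle -1.02 at [ 2.5  28.88]
tmpl -y angle -0.74 at [  2.5  -30.38]
tmpl +x angle -1.05 at [41.62  0.  ]
tmpl -x angle -0.0 at [-47.62   0.  ]
tray +y angle -0.0 at [95.   43.88]
tray -y angle 0.0 at [ 95.   -44.62]
tray +x angle 0.03 at [123.12   0.  ]
```

```bash
python3 - <<'E'
from h import *
plan(473.1,23.8,49.5,-84.3)
E
```

```text
t 33.52 pos [471.2  23.7 210.8] yawY -84.28 q1,q6 [0.03 1.5 ] F [-1.  -0.5 -0.4] w 88.0
-> shift [2.0, 0.1, 161.3] rot [-0.0, 0.0, 0.0] len 161 dyaw -0.0
```

```bash
python3 -m inch '[{"xyz":[1,0,30],"rot":[0,0,0]},{"xyz":[2,0,66],"rot":[0,0,0]},{"xyz":[2,0,100],"rot":[0,0,0]},{"xyz":[2,0,128],"rot":[0,0,0]},{"xyz":[2,0,146],"rot":[0,0,0]},{"xyz":[2,0,156],"rot":[0,0,0]},{"xyz":[2,0,160],"rot":[0,0,0]},{"xyz":[2,0,160.5],"rot":[0,0,0]},{"xyz":[2,0,160.5],"rot":[0,0,0]},{"xyz":[2,0,160.5],"rot":[0,0,0]},{"xyz":[2,0,160.5],"rot":[0,0,0]}]' && python3 -m inch '[{"xyz":[0,0,0],"rot":[0,0,0]},{"xyz":[0,0,0],"rot":[0,0,0]},{"xyz":[0,0,0],"rot":[0,0,0]},{"xyz":[0,0,0],"rot":[0,0,0]},{"xyz":[0,0,0],"rot":[0,0,0]},{"xyz":[0,0,0],"rot":[0,0,0]},{"xyz":[0,0,0],"rot":[0,0,0]},{"xyz":[0,0,0],"rot":[0,0,0]},{"xyz":[0,0,0],"rot":[0,0,0]}]' 255; python3 - <<'E'
from h import *
plan(473.1,23.8,49.5,-84.3)
E
```

```text
t: 34.43
ee_pos: [474.5, 24.0, 51.8]
orientation: [3.138, 0.157, 0.003]
ft_force: [-1.3, -0.3, 0.1]
width: 87.8
grasp_force: 0.0
t: 35.18
ee_pos: [473.8, 23.9, 50.9]
orientation: [3.138, 0.157, 0.0]
ft_force: [-0.9, 0.7, 5.2]
width: 59.5
grasp_force: 29.9
t 35.18 pos [473.8  23.9  50.9] yawY -84.27 q1,q6 [0.03 1.5 ] F [-0.9  0.7  5.2] w 59.5
-> shift [-0.7, 0.1, 1.4] rot [0.0, -0.0, 0.0] len 2 dyaw -0.0
```

```bash
python3 -m inch '[{"xyz":[0,0,-2.5],"rot":[0,0,0]},{"xyz":[-0.7,0,-2.5],"rot":[0,0,-0.008]},{"xyz":[-1.4,0,-2.5],"rot":[0,0,-0.016]},{"xyz":[-1.4,0,-2.5],"rot":[0,0,-0.016]},{"xyz":[-1.4,0,-2.5],"rot":[0,0,-0.016]},{"xyz":[-1.4,0,-1],"rot":[0,0,-0.016]},{"xyz":[-1.4,0,0.3],"rot":[0,0,-0.016]},{"xyz":[-1.4,0,0.3],"rot":[0,0,-0.016]},{"xyz":[-1.4,0,0.3],"rot":[0,0,-0.016]}]' && python3 -m inch '[{"xyz":[0,0,0],"rot":[0,0,0]},{"xyz":[0,0,0],"rot":[0,0,0]},{"xyz":[0,0,0],"rot":[0,0,0]},{"xyz":[0,0,0],"rot":[0,0,0]},{"xyz":[0,0,-10],"rot":[0,0,0]},{"xyz":[0,0,-40],"rot":[0,0,0]},{"xyz":[0,0,-80],"rot":[0,0,0]},{"xyz":[-4,0,-120],"rot":[0,0,0]},{"xyz":[-8,0,-150],"rot":[0,0,0]},{"xyz":[-8,0,-161],"rot":[0,0,0]},{"xyz":[-8,0,-161],"rot":[0,0,0]},{"xyz":[-8,0,-161],"rot":[0,0,0]}]' 0; python3 chk.py 60 w11; python3 - <<'E'
from h import *
m,s=snap('side','s4')
# template vs blank rect from the side camera: bright top + yaw
k=(cv2.cvtColor(s,cv2.COLOR_BGR2HSV)[...,1]<30)&(s.min(2)>150); k[:165]=0;k[200:]=0;k[:,:208]=0;k[:,345:]=0
k[:,290:]=0
print('side top z60',rect(m,k.astype(np.uint8),60))
E
```

```text
t: 35.93
ee_pos: [472.4, 23.8, 50.9]
orientation: [3.136, 0.182, 0.0]
ft_force: [-2.4, 0.4, 8.4]
width: 59.4
grasp_force: 29.9
t: 36.93
ee_pos: [464.5, 22.9, 212.2]
orientation: [3.136, 0.182, 0.003]
ft_force: [0.4, -0.0, 0.1]
width: 87.7
grasp_force: 0.0
[463.9  22.9 211.1]
top plate [471.3  24.6  89.2  59.8   5.6] [-0.7 -1.2 60. ]
top plate [471.1  24.7  89.4  60.1   6. ] [-0.9 -1.1 60. ]
tray x [125.2 128.5 128.8 129.5] y -45.3 44.1
side top z60 [474.8  19.6  90.2  61.6   5.6]
```

```bash
python3 -c "
from workcell import ctrl
print(ctrl.close_job())"
```

```text
the job is handed in; nothing more can be done
None
```

The job is handed in at about 37 s: all four slugs are in the catch tray, the scraper stands upright in its old place, and the blank and template are stacked on the block, flush to within about 1 mm by the last wrist-camera check.

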